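# Take the upper burr carrier out of the sample grinder

### The arm

A 7-joint arm with a two-finger parallel gripper is mounted at the origin on the work surface. World frame = base frame: x ahead of the robot, y to its left, z up, the work surface at z = 0. Lengths are in m, angles in rad, forces in N, time in s.
With the tool pointing down it reaches from about 0.375 to 0.925 m from the base axis. Payload 3.1 kg.
Tool frame: the origin (TCP) lies between the finger pads; the fingertips stand 19 mm ahead of it and the grasp point (between the pads) is the TCP; z points along the fingers, y is the direction in which the jaws open and shut (so a half turn about z gives the same grasp; the last joint's range is limited). The gripper opens to 85 mm and grips with 20 to 120 N. Pads are 22 mm wide; open, the fingers measure 114 mm over their backs; the gripper's body (76 mm by 85 mm) begins 54 mm behind the grasp point. The pads swing forward as they close: fully open they stand 13 mm farther back than shut.
Start: joints at [1.06, 0.383, 0.044, 1.598, -0.018, 1.161, -0.05], TCP at [0.261, -0.595, 0.225] pointing down, gripper open.
Joint ranges: [-2.61, 2.61], [-0.41, 2.15], [-1.48, 1.57], [0, 2.5], [-1.57, 4.71], [0.05, 1.97], [-2.85, 2.85]. Speed limits (rad/s): [2.79, 2.79, 3.14, 3.14, 3.14, 3.14, 3.14].

### API

Orientations are given as a unit quaternion [x, y, z, w].
In Python, from bench import move_ptp, movel, move_j, move_gripper, pause, inverse_kinematics, read_camera, camera_params, MotionError, sign_off, look_for, tip_of, read_time_s, read_qpos, read_joint_vel, read_effort, read_eef_pos, read_tcp_rot, read_ft_force, read_ft_torque, read_finger_gap gives the robot as it stands. Calls block until the motion is done:
- move_ptp(position, orientation): joint-space move of the TCP to a pose.
- movel(position, orientation=None, speed=0.15): straight line of the TCP; orientation=None keeps the orientation; speed is the mean speed in m/s.
- move_j(angles): joint-space move.
- move_gripper(opening, effort=None): finger opening in m; effort is the grip in N (None keeps the last); returns when the fingers have stopped.
- pause(seconds).
- inverse_kinematics(position, orientation): joint angles nearest the present ones, or None.
- read_camera(name): name is "scene" or "top" or "wrist"; returns the picture (480x640x3 uint8, red, green, blue); there is no depth.
- camera_params(name): a dict with "K" (3x3 intrinsics, pixels), "camera_from_world" (4x4, takes a point from world to camera coordinates). Camera axes: x right, y down, z forward; pixel columns grow to the right and rows downward; lengths in m; the calibration is good to about 2 mm. A picture is of the moment at which its call begins: read the wrist's pose just before it. camera_params takes no time and is no camera call; for the wrist camera it gives the pose at the moment of the call.
A pose or a line that the arm cannot do raises MotionError and nothing moves.
- sign_off(): hands the job in, once; it reports no verdict.
Trained networks look in the newest picture that a camera, given by its name, has taken for a name from the list of things; names that differ only in an ending like _2 or _b are one class to them, and where a whole thing is asked for, a point or a joint stands for the part that bears it (a point fixed in the world has none). Each returns a list of dicts, best first, with "confidence" (0 to 1); they miss things now and then, are a little off and sometimes report something else, mostly with a low value. They report only what shows in the picture. A call takes as long as a camera call.
- look_for(camera, name): "at" ([column, row] in pixels, amid what is visible of it).
- tip_of(camera, name): "at" ([column, row] in pixels: a listed point, or the origin of a listed thing).
Readings, each from a call of its own:
- read_time_s(): time.
- read_qpos(): joint angles.
- read_joint_vel(): joint speeds.
- read_effort(): joint torques, N m.
- read_eef_pos(): TCP position.
- read_tcp_rot(): TCP orientation.
- read_ft_force(): force on the tool from outside, world axes, zero at the start.
- read_ft_torque(): the same for the moment, N m.
- read_finger_gap(): finger opening in m.
Only numpy, scipy, OpenCV 4.12 (cv2) and the standard library are available. Lean on these libraries where they do the work, as an engineer would, in place of code of your own. Each camera call takes 0.05 s, during which the arm holds its last target. There are 200 camera calls.

### The job

The grinder's upper burr carrier has to come out for cleaning. Press the release button on the grinder's deck gently down until it stays down, turn the carrier anticlockwise by its fin about a quarter turn until you feel it come up against its stop, then lift it straight out without forcing it, set it gently upright on the floor of the cleaning tray and let go. Do not disturb the hopper, the two cupping bowls or the brush.

Things in the scene. Friction and masses are not known exactly. Their poses are not given: they have to be found in the camera images.
- grinder: fixed grey coffee grinder, its top deck 260 x 160 mm, 140 mm above the table; origin on the table under the collar's axis; x points to its back, z up. On the deck stand the collar, the release button in front of it and a hump 22 mm high that begins 90 mm behind the axis. More than 30 N between carrier and grinder (twisting hard on a stop, pulling while the rim holds) is too much
- collar (a point): centre of the carrier's seat in the grinder's round collar, on its axis at deck height; axes as the grinder's. Collar: 94 mm across, 13 mm high, bore 82 mm. A rim overhangs the carrier's lugs (2 mm free) except at two gaps. Rim and end stops vary with the grind setting: the stop comes after 68 to 110 degrees anticlockwise (from above), and only the last 4 degrees before it allow lifting
- button_top (a point): centre of the top of the black release button, 22 mm across, 68 mm in front of the collar's axis, 26 mm above the deck when up. It goes 9 mm straight down against 4 N of friction to a hard stop and stays where it is left. Until within 1.5 mm of fully down, its inner pin blocks the carrier from turning. More than 30 N on it is too much
- release (a joint): travel of the release button in m: 0 up, 0.009 fully down
- grip (a point): point in the burr carrier's fin, on its axis, 40 mm above its underside. The fin is 46 mm long (along x), 12 mm thick (y), 36 mm high; its top is 52 mm above the underside, and it stands on a steel disc 63 mm across, 16 mm thick. z up. Loose, 0.25 to 0.5 kg. It starts locked, x turned 21 degrees clockwise from the collar's x
- carrier: the burr carrier itself: origin at the centre of its underside, x along the fin. Two lugs at the underside, 16 mm wide and 6 mm thick, reach 39 mm from the axis along +x and -x. About 1 mm of sideways play in the collar
- tray_in (a point): centre of the inner floor of the cleaning tray, a fixed square aluminium tray 170 x 170 mm outside and 28 mm high with 4 mm walls; the floor is 4 mm above the table. Set down with less than 40 N
- hopper: the grinder's clear funnel-shaped hopper, standing on the table, 110 mm across, 100 mm high; origin at the centre of its underside; leave alone
- bowl_a: glass cupping bowl, 84 mm across, 75 mm high; origin at the centre of its underside; leave alone
- bowl_b: white cupping bowl, 84 mm across, 75 mm high; origin at the centre of its underside; leave alone
- brush: cleaning brush lying on the table, 150 mm long, about half-way between robot and grinder; leave alone

How it is judged:
On the way, in this order (a step that is already met when the one before it is completed fails the run):
1. the release button is fully down while the carrier still sits in the collar (value of joint release above 0.0075 m and z of grip in the frame of collar below 0.047 m), for 0.1 s.
2. the carrier has been turned by more than 55 degrees while it sits in the collar (angle between the x axis of grip and the x axis of collar, either way round above 0.6 rad and z of grip in the frame of collar below 0.047 m), for 0.1 s.
3. the carrier has been lifted clear of the collar (z of grip in the frame of collar above 0.06 m), for 0.1 s.
At the end, for the whole second after the job is handed in: the carrier stands upright (within 0.08 rad) and at rest flat on the floor of the cleaning tray, its axis within 70 mm of the tray's centre, and the release button is still down (value of joint release above 0.0075 m and horizontal distance between grip and tray_in below 0.07 m and z of grip in the frame of tray_in between 0.036 and 0.043 m and angle between grip's own z axis and vertical below 0.08 rad and linear speed of carrier below 0.02 m/s); the robot touches nothing.
It fails at once if more than 30 N on the release button (contact force between release and anything else above 30 N).
It fails at once if more than 30 N between the carrier and the grinder (contact force between carrier and grinder above 30 N).
It fails at once if the carrier set down hard: more than 40 N between it and the tray (contact force between carrier and tray above 40 N).
It fails at once if a bystander moved by more than 20 mm (distance of any of hopper, bowl_a, bowl_b, brush from where it was at the start of the episode above 0.02 m).
It also fails if it takes over 72 s, if anything falls off the work surface, if the arm or the gripper's body presses on something with over 40 N, if the wrist force passes 120 N, or if a joint passes its speed limit or range.

## Working session

There is one attempt and no reset: what is moved stays moved. The work goes in short steps, each a Python script; the robot and the scene stay as the last script left them, time stands still between calls to the robot, and variables do not carry over. Pictures are saved under pics/ and viewed, about 8 in all and at most 12, crops included, and the job is handed in when it is done.

```bash
ls; mkdir -p pics; cat > h.py <<'E'
import numpy as np, cv2
from bench import *
from scipy.spatial.transform import Rotation as R
def save(n,f): im=read_camera(n); cv2.imwrite('pics/'+f,im[:,:,::-1]); return im
def ray(cam,px,P=None):
    P=P or camera_params(cam); K=np.array(P['K']); T=np.array(P['camera_from_world'])
    d=T[:3,:3].T@np.linalg.solve(K,[px[0],px[1],1]); return -T[:3,:3].T@T[:3,3], d/np.linalg.norm(d)
def atz(cam,px,z,P=None):
    o,d=ray(cam,px,P); return o+d*(z-o[2])/d[2]
def proj(cam,p,P=None):
    P=P or camera_params(cam); c=np.array(P['camera_from_world'])@np.r_[p,1]; q=np.array(P['K'])@c[:3]; return q[:2]/q[2]
def down(yaw): # tool z down, tool y axis (jaw) at angle yaw in world
    y=np.array([np.cos(yaw),np.sin(yaw),0]); z=np.array([0,0,-1.]); return R.from_matrix(np.c_[np.cross(y,z),y,z]).as_quat()
E
python3 - <<'E'
from h import *
np.set_printoptions(precision=3,suppress=True)
a=save('scene','s0.png'); b=save('top','t0.png')
cv2.imwrite('pics/both.png',cv2.resize(np.hstack([a,b]),(800,300))[:,:,::-1])
H=dict(collar=.14,button_top=.166,grip=.164,carrier=.124,tray_in=.004,hopper=0,bowl_a=0,brush=.01,grinder=0)
for n,z in H.items():
  for c in('scene','top'):
    for d in tip_of(c,n)[:3]: print(n,c,np.round(d['at'],1),round(d['confidence'],2),atz(c,d['at'],z))
for c in('scene','top'): print(c,ray(c,(320,240)))
print(read_time_s(),read_tcp_rot(),down(0))
E
```

```text
pics
collar scene [379.5 200.3] 0.88 [0.506 0.216 0.14 ]
collar top [229.6 259.5] 0.77 [0.494 0.207 0.14 ]
button_top scene [360.2 177.6] 0.65 [0.421 0.199 0.166]
button_top scene [442.9 204.4] 0.49 [0.62  0.341 0.166]
button_top scene [380.7 189.3] 0.3 [0.493 0.225 0.166]
button_top top [226.1 284.3] 0.66 [0.435 0.209 0.166]
button_top top [233.2 257.1] 0.24 [0.498 0.195 0.166]
grip scene [379.9 188.7] 0.84 [0.487 0.226 0.164]
grip top [222.2 254.6] 0.79 [0.503 0.221 0.164]
grip top [321.3 154.1] 0.21 [ 0.75  -0.003  0.164]
carrier scene [374.7 197.4] 0.64 [0.471 0.221 0.124]
carrier top [228.3 251.6] 0.6 [0.514 0.213 0.124]
tray_in scene [239.6 295.8] 0.57 [ 0.557 -0.217  0.004]
tray_in top [402.5 243.5] 0.67 [ 0.558 -0.224  0.004]
tray_in top [131.7 270.4] 0.57 [0.466 0.478 0.004]
tray_in top [306.2 311.6] 0.37 [0.374 0.023 0.004]
hopper scene [355.8 338. ] 0.88 [ 0.802 -0.001  0.   ]
hopper top [319.1 154.5] 0.91 [0.79  0.002 0.   ]
bowl_a scene [445.5 206.4] 0.79 [0.467 0.48  0.   ]
bowl_a scene [125.4 322.6] 0.73 [ 0.518 -0.504  0.   ]
bowl_a scene [379.2 189.1] 0.6 [0.301 0.337 0.   ]
bowl_a top [506.3 257.3] 0.65 [ 0.53  -0.498  0.   ]
bowl_a top [129.8 274.2] 0.63 [0.456 0.483 0.   ]
brush scene [295.3 227.7] 0.72 [0.374 0.014 0.01 ]
brush top [308.3 312.1] 0.65 [0.373 0.017 0.01 ]
grinder scene [373.6 236. ] 0.79 [0.494 0.212 0.   ]
grinder top [236.2 257.5] 0.57 [0.508 0.21  0.   ]
scene (array([ 1.488, -0.384,  1.04 ]), array([-0.678,  0.29 , -0.675]))
top (array([0.409, 0.008, 1.54 ]), array([ 0.098, -0.01 , -0.995]))
1.0 [ 0.979  0.205  0.    -0.   ] [0.707 0.707 0.    0.   ]
```

View pics/both.png

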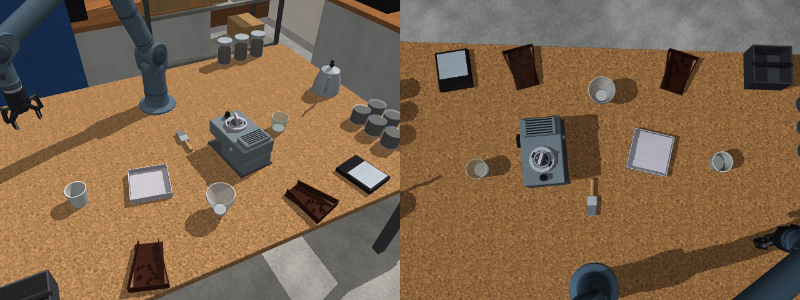

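```bash
python3 - <<'E'
from h import *
a=cv2.imread('pics/t0.png')[190:330,150:300]; cv2.imwrite('pics/tc.png',cv2.resize(a,None,fx=4,fy=4,interpolation=cv2.INTER_CUBIC))
for n,p in [('s',(.5,.213,.46))]:
  for y in (0,.35,1.2,1.92,-1.2,-1.57,-.4): print(y,inverse_kinematics(p,down(y)) is not None)
E
```

```text
0 True
0.35 True
1.2 True
1.92 True
-1.2 True
-1.57 True
-0.4 True
```

View pics/tc.png

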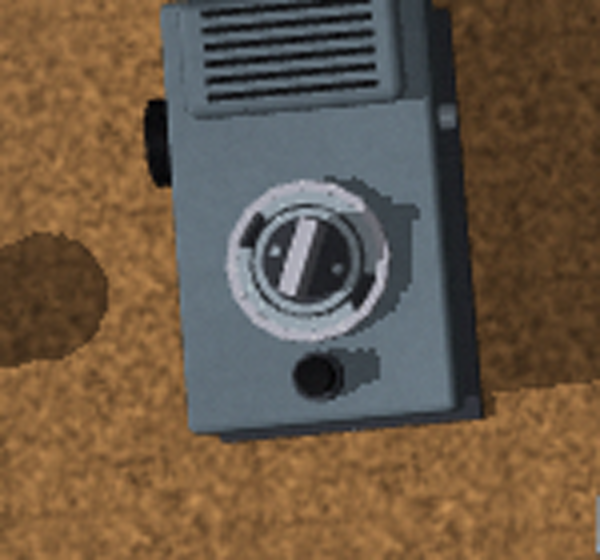

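Top view: collar centre at about (227,255), button at (229,284), fin tilted about 17° clockwise of world x, and the grinder yawed about +4°. The rim gaps lie about 77° anticlockwise of the fin. Next is a close look with the wrist camera.

```bash
python3 - <<'E'
from h import *
np.set_printoptions(precision=3,suppress=True)
print(atz('top',(226.75,255.5),.153),atz('top',(229,283.75),.166))
for d in range(50,200,15):
  r=[]
  for k in (0,180,-180):
    q=inverse_kinematics((.5,.213,.19),down(np.radians(d+k))); r.append(None if q is None else np.round(q,2))
  print(d,r)
p=read_eef_pos(); 
movel([p[0]+.1,p[1],.40]); move_ptp([.46,.208,.40],down(np.radians(94)))
print(read_eef_pos(),read_qpos(),read_time_s())
P=camera_params('wrist'); save('wrist','w1.png')
for n,z in dict(collar=.14,button_top=.166,grip=.181,carrier=.141).items():
    for d in tip_of('wrist',n)[:2]: print(n,np.round(d['at'],1),round(d['confidence'],2),atz('wrist',d['at'],z,P))
print(ray('wrist',(320,240),P))
E
```

```text
[0.502 0.212 0.153] [0.436 0.202 0.166]
50 [array([ 0.39,  0.4 , -1.04,  1.85,  0.39,  1.11,  0.08]), array([-1.27,  0.31,  0.93,  1.92, -0.29,  1.05, -2.48]), array([-1.27,  0.31,  0.93,  1.92, -0.29,  1.05, -2.48])]
65 [array([ 0.39,  0.4 , -1.04,  1.85,  0.39,  1.11,  0.35]), array([ 0.26,  0.34, -0.86,  1.86,  0.29,  1.08, -2.72]), array([ 0.26,  0.34, -0.86,  1.86,  0.29,  1.08, -2.72])]
80 [array([ 0.39,  0.4 , -1.04,  1.85,  0.39,  1.11,  0.61]), array([ 0.25,  0.33, -0.84,  1.86,  0.28,  1.08, -2.45]), array([ 0.25,  0.33, -0.84,  1.86,  0.28,  1.08, -2.45])]
95 [array([ 0.39,  0.4 , -1.04,  1.85,  0.39,  1.11,  0.87]), array([ 0.27,  0.34, -0.88,  1.86,  0.3 ,  1.08, -2.2 ]), array([ 0.27,  0.34, -0.88,  1.86,  0.3 ,  1.08, -2.2 ])]
110 [array([ 0.38,  0.4 , -1.02,  1.85,  0.38,  1.1 ,  1.14]), array([ 0.29,  0.35, -0.9 ,  1.86,  0.31,  1.08, -1.95]), array([ 0.29,  0.35, -0.9 ,  1.86,  0.31,  1.08, -1.95])]
125 [array([ 0.52,  0.51, -1.23,  1.85,  0.53,  1.17,  1.28]), array([ 0.32,  0.36, -0.94,  1.85,  0.33,  1.09, -1.7 ]), array([ 0.32,  0.36, -0.94,  1.85,  0.33,  1.09,
[... 308 characters left out ...]
, array([ 0.37,  0.39, -1.  ,  1.85,  0.37,  1.1 , -1.21])]
170 [array([ 0.52,  0.51, -1.23,  1.85,  0.53,  1.17,  2.07]), array([ 0.38,  0.4 , -1.02,  1.85,  0.38,  1.1 , -0.96]), array([ 0.38,  0.4 , -1.02,  1.85,  0.38,  1.1 , -0.96])]
185 [array([ 0.52,  0.51, -1.23,  1.85,  0.53,  1.17,  2.33]), array([ 0.39,  0.4 , -1.03,  1.85,  0.38,  1.11, -0.7 ]), array([ 0.39,  0.4 , -1.03,  1.85,  0.38,  1.11, -0.7 ])]
[0.461 0.207 0.4  ] [ 0.424  0.058 -0.952  1.657  0.048  1.451  1.106] 5.3417
button_top [321.3 167.8] 0.92 [0.431 0.201 0.166]
grip [326.  247.3] 0.84 [0.504 0.21  0.181]
carrier [325.8 236.3] 0.78 [0.505 0.21  0.141]
(array([0.391, 0.203, 0.549]), array([ 0.277,  0.004, -0.961]))
```

View pics/w1.png

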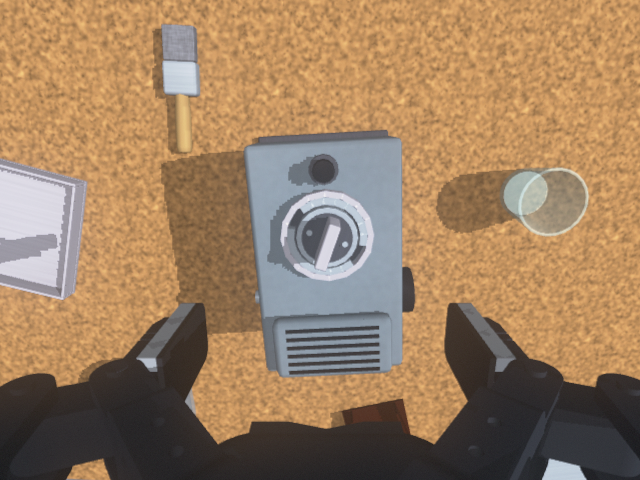

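Wrist view: button at about (322,168), collar ring at (327,236), and the fin top running (336,226)–(321,270). I'll back-project these and press the button.

```bash
python3 - <<'E'
from h import *
np.set_printoptions(precision=4,suppress=True)
g=lambda px,z: atz('wrist',px,z)
im=cv2.imread('pics/w1.png')
print('ring',g((327,235.5),.153),'btn',g((322.5,169),.166))
a,b=g((335,226),.192),g((321.5,269),.192); print('fin',(a+b)/2,np.degrees(np.arctan2(*(b-a)[1::-1])),np.linalg.norm(b-a))
for s in [((247,150),(400,140)),((247,150),(268,373)),((400,140),(401,365))]:
  u,v=g(s[0],.14),g(s[1],.14); print(u[:2],v[:2],np.degrees(np.arctan2(*(v-u)[1::-1])),np.linalg.norm(v-u))
c=im[150:290,265:390]; cv2.imwrite('pics/wc.png',cv2.resize(c,None,fx=4,fy=4,interpolation=cv2.INTER_CUBIC))
E
```

```text
ring [0.4999 0.212  0.153 ] btn [0.4316 0.2029 0.166 ]
fin [0.5009 0.213  0.192 ] -12.63739099088429 0.04367951927613905
[0.4208 0.1265] [0.4006 0.2775] 97.62470167724722 0.15229431556795678
[0.4208 0.1265] [0.6747 0.1551] 6.430135753409172 0.2554739129839806
[0.4006 0.2775] [0.6532 0.309 ] 7.119190568920755 0.2545842809020344
```

View pics/wc.png

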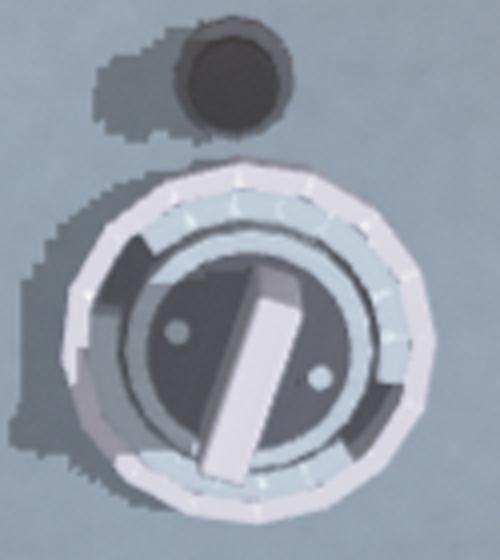

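```bash
python3 - <<'E'
from h import *
q=down(np.radians(97)); x,y=.4335,.2035
move_gripper(0,30); move_ptp([x,y,.25],q); movel([x,y,.192],speed=.08); pause(.2)
f0=read_ft_force()[2]; z=.192; L=[]
while z>.172:
    z-=.001 if z>.178 else .0005
    movel([x,y,z],speed=.02); f=read_ft_force()[2]-f0; L.append((round(z*1e3,1),round(read_eef_pos()[2]*1e3,1),round(f,1)))
    if f>9: break
print(L,f0,read_time_s())
P=camera_params('wrist'); 
movel([x,y,.25],speed=.1); print(read_eef_pos(),read_time_s())
P=camera_params('wrist');im=save('wrist','w2.png')
for n,z in dict(button_top=.157,grip=.181,carrier=.141).items():
    for d in tip_of('wrist',n)[:2]: print(n,np.round(d['at'],1),round(d['confidence'],2),atz('wrist',d['at'],z,P))
E
```

```text
[(191.0, np.float64(191.1), np.float64(-0.7)), (190.0, np.float64(189.9), np.float64(-0.3)), (189.0, np.float64(188.9), np.float64(0.7)), (188.0, np.float64(187.9), np.float64(-0.4)), (187.0, np.float64(186.9), np.float64(0.3)), (186.0, np.float64(185.9), np.float64(0.8)), (185.0, np.float64(184.9), np.float64(0.0)), (184.0, np.float64(183.9), np.float64(-0.2)), (183.0, np.float64(182.9), np.float64(-0.4)), (182.0, np.float64(181.9), np.float64(-0.7)), (181.0, np.float64(180.9), np.float64(0.6)), (180.0, np.float64(179.9), np.float64(0.1)), (179.0, np.float64(178.9), np.float64(-0.5)), (178.0, np.float64(177.9), np.float64(-0.1)), (177.5, np.float64(177.5), np.float64(-0.1)), (177.0, np.float64(177.0), np.float64(0.4)), (176.5, np.float64(176.4), np.float64(-0.1)), (176.0, np.float64(176.0), np.float64(-0.9)), (175.5, np.float64(175.5), np.float64(-0.5)), (175.0, np.float64(175.0), np.float64(0.7)), (174.5, np.float64(174.4), np.float64(-0.1)), (174.0, np.float64(174.0), np.float64(-0.1)), (173.5, np.float64(173.5), np.float64(-0.9)), (173.0, np.float64(173.0), np.float64(0.3)), (172.5, np.float64(172.5), np.float64(-1.5)), (172.0, np.float64(171.9), np.float64(-0.2))] 0.14443338678515255 14.5917
[0.43303878 0.20313635 0.24938876] 15.525
button_top [322.8 247.7] 0.91 [0.43821843 0.20226678 0.157     ]
```

```bash
python3 - <<'E'
from h import *
print(read_finger_gap(),read_tcp_rot(),read_ft_force())
for z in (.157,.166,.148): print(z,atz('wrist',(322.8,247.7),z))
E
```

```text
-1.623635817844292e-05 [-6.11127064e-02  9.98130544e-01 -5.87291298e-05 -8.06722907e-04] [ 0.53314675 -0.18723468 -0.07040085]
0.157 [0.43808335 0.20244037 0.157     ]
0.166 [0.43532933 0.20217542 0.166     ]
0.148 [0.44083737 0.20270533 0.148     ]
```

View pics/w2.png

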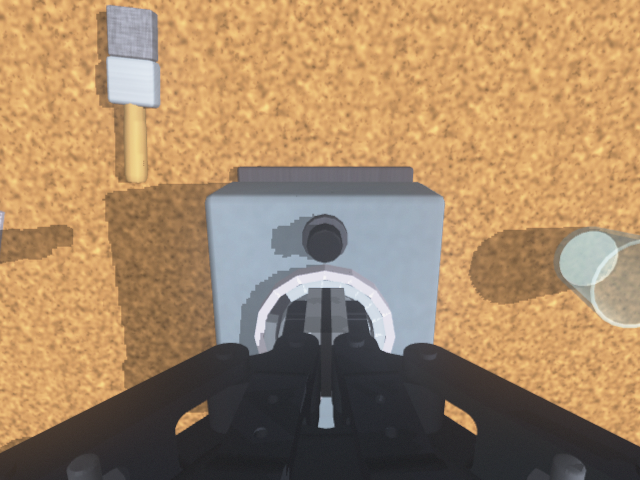

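```bash
python3 - <<'E'
from h import *
P=camera_params('wrist')
im=cv2.imread('pics/w2.png')
for z in (.14,.157,.166): print(z,proj('wrist',(.4335,.2035,z),P))
e=read_eef_pos()
for d in (0,.0095,.019): print('tip',d,proj('wrist',e-[0,0,d],P))
T=np.array(P['camera_from_world']); print(-T[:3,:3].T@T[:3,3], T[:3,:3])
c=im[160:360,220:440]; cv2.imwrite('pics/w2c.png',cv2.resize(c,None,fx=3.5,fy=3,interpolation=cv2.INTER_CUBIC))
E
```

```text
0.14 [325.40006418 233.87117738]
0.157 [325.36198728 240.95097771]
0.166 [325.33975296 245.08510052]
tip 0 [324.58418911 302.97164357]
tip 0.0095 [324.65874335 293.50331957]
tip 0.019 [324.72576635 284.99145773]
[0.36409507 0.1953222  0.39878966] [[-1.22404220e-01  9.92480164e-01 -5.75100207e-04]
 [ 9.55306190e-01  1.17976558e-01  2.71056479e-01]
 [ 2.69086027e-01  3.26290601e-02 -9.62563273e-01]]
```

View pics/w2c.png

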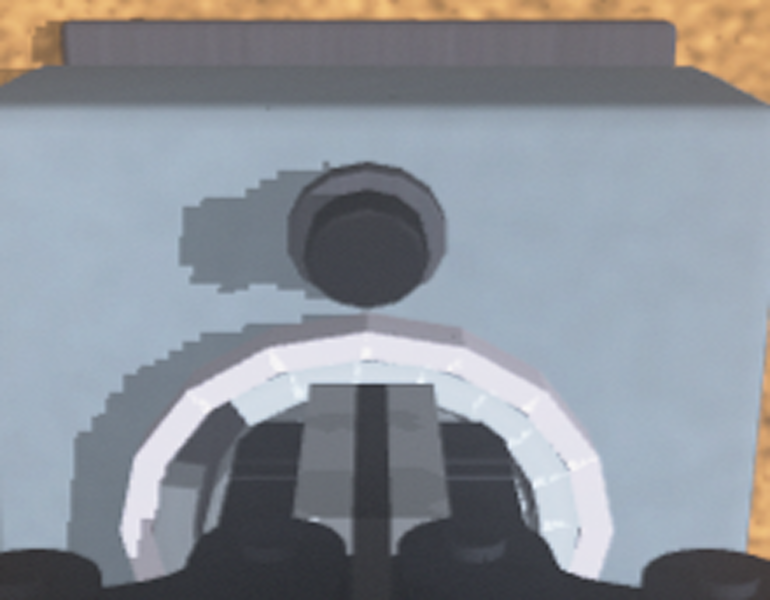

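```bash
python3 - <<'E'
from h import *
P=camera_params('wrist'); print(np.array(P['K'])[0,0])
im=cv2.imread('pics/w2.png'); g=im[:,:,1].astype(int)
print(g[243:248,298:352].tolist()[::2]); print(g[215:262,325].tolist())
t=np.radians(np.arange(0,360,5))
for r,z in ((.011,.157),(.011,.166),(.011,.14)):
    c=np.array([proj('wrist',(.4335+r*np.cos(a),.2035+r*np.sin(a),z),P) for a in t]); print(z,c.min(0),c.max(0),c.ptp(0) if hasattr(c,'ptp') else np.ptp(c,0))
E
```

```text
402.02244816207303
[[125, 125, 123, 124, 94, 86, 87, 86, 83, 68, 64, 67, 68, 66, 68, 66, 69, 68, 69, 69, 66, 68, 69, 68, 68, 69, 69, 69, 69, 71, 69, 68, 69, 68, 68, 69, 67, 68, 70, 68, 69, 73, 72, 68, 88, 104, 108, 108, 110, 139, 165, 169, 170, 170], [124, 125, 125, 124, 113, 93, 87, 86, 78, 65, 65, 67, 70, 67, 70, 68, 68, 68, 68, 70, 69, 68, 68, 67, 69, 67, 68, 70, 70, 68, 69, 69, 69, 68, 69, 69, 69, 68, 70, 68, 69, 71, 70, 70, 81, 104, 110, 108, 129, 163, 169, 170, 170, 168], [125, 125, 124, 125, 125, 114, 91, 85, 82, 69, 67, 67, 68, 68, 68, 67, 69, 69, 69, 68, 69, 69, 70, 69, 71, 69, 69, 67, 68, 68, 68, 67, 69, 68, 70, 69, 69, 70, 69, 70, 68, 69, 71, 71, 93, 106, 111, 125, 164, 172, 170, 169, 170, 169]]
[77, 84, 100, 110, 110, 107, 108, 100, 75, 59, 61, 58, 61, 61, 67, 77, 73, 69, 71, 69, 70, 71, 69, 70, 68, 69, 70, 68, 69, 69, 70, 68, 67, 69, 68, 70, 70, 69, 69, 67, 70, 68, 68, 68, 69, 71, 69]
0.157 [307.79505393 223.87918848] [342.92022211 257.62322858] [35.12516817 33.7440401 ]
0.166 [307.1463291  227.44850565] [343.52430141 262.29440294] [36.37797231 34.84589729]
0.14 [308.90597074 217.77371048] [341.88578334 249.6146545 ] [32.9798126  31.84094403]
```

The button's image offset from its sleeve is unchanged, so it is still up and the fingertips have not reached it. I'll continue down under the force guard.

```bash
python3 - <<'E'
from h import *
q=down(np.radians(97)); x,y=.4335,.2035
movel([x,y,.174],q,speed=.1); pause(.1)
f0=np.array(read_ft_force()); z=.174; L=[]
while z>.146:
    z-=.0008
    movel([x,y,z],speed=.02); f=np.array(read_ft_force())-f0; L.append((round(z*1e3,1),round(float(f[2]),1)))
    if np.linalg.norm(f)>8: break
print(L,f0,f,read_time_s(),read_eef_pos())
E
```

```text
[(173.2, -0.0), (172.4, 0.1), (171.6, 0.4), (170.8, 0.1), (170.0, -1.1), (169.2, -0.3), (168.4, -0.6), (167.6, 0.0), (166.8, -0.4), (166.0, 0.6), (165.2, 0.1), (164.4, 0.4), (163.6, -0.9), (162.8, 1.1), (162.0, -0.8), (161.2, 0.2), (160.4, 0.5), (159.6, 2.3), (158.8, 3.1), (158.0, 3.8), (157.2, 2.3), (156.4, 2.5), (155.6, 3.0), (154.8, 2.6), (154.0, 1.3), (153.2, 2.9), (152.4, 2.0), (151.6, 3.2), (150.8, 5.1), (150.0, 10.1)] [ 0.40640267  0.81513459 -0.05485166] [-2.9585866  -2.22123625 10.13830986] 24.2333 [0.4335201  0.20359016 0.150908  ]
```

Contact ran from TCP z 0.160 to a firm stop near 0.151, about 9 mm, which matches the button's travel. The fingertip offset disagrees with the spec, though, so I'll check it before grasping.

```bash
python3 - <<'E'
from h import *
e=read_eef_pos(); print(e,read_finger_gap(),R.from_quat(read_tcp_rot()).as_matrix().round(3).tolist())
a=save('scene','s1.png'); print('tcp',proj('scene',e),'19 ahead',proj('scene',e-[0,0,.019]),'btn',proj('scene',(.4335,.2035,.157)))
movel([.4335,.2035,.20],speed=.1); 
w=save('wrist','w3.png'); P=camera_params('wrist'); print([proj('wrist',(.4335,.2035,z),P) for z in(.157,.166)])
move_gripper(.03); 
c=cv2.resize(a[120:220,320:430],(440,400),interpolation=cv2.INTER_CUBIC); d=cv2.resize(w[120:320,230:410],(360,400))
cv2.imwrite('pics/c3.png',np.hstack([c,d])[:,:,::-1]); print(read_time_s())
E
```

```text
[0.4335201  0.20359016 0.150908  ] 0.0001383976449774246 [[-0.993, -0.122, -0.0], [-0.122, 0.993, -0.001], [0.0, -0.001, -1.0]]
tcp [363.49398626 183.95496992] 19 ahead [363.22380416 189.37660932] btn [363.54969608 182.20093121]
[array([325.8280133 , 268.50601291]), array([325.81168969, 274.88924512])]
25.3833
```

View pics/c3.png

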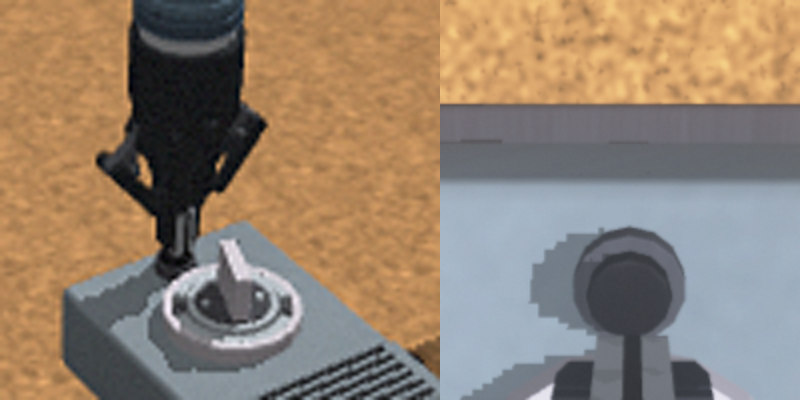

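The fingertip bottom shows at about z 0.157 in the scene view with TCP at 0.151. So the tips sit about 6 mm above the TCP reading when shut. The button shows about 9 mm lower than before, so it is down. I'll grasp the fin with the tips at about 0.167.

```bash
python3 - <<'E'
from h import *
np.set_printoptions(precision=2,suppress=True)
q=down(np.radians(76)); c=np.array([.5015,.212])
movel([.4335,.2035,.215],speed=.15); move_gripper(.045); move_ptp([*c,.215],q)
f0=np.array(read_ft_force()); t0=np.array(read_ft_torque())
for z in (.19,.175,.165,.160):
    movel([*c,z],speed=.06); f=np.array(read_ft_force())-f0; print(z,f)
    if np.linalg.norm(f)>5: break
else:
    move_gripper(.0,50); print('gap',read_finger_gap(),np.array(read_ft_force())-f0,np.array(read_ft_torque())-t0,read_eef_pos(),read_qpos(),read_time_s())
np.save('f0.npy',[f0,t0]); im=save('wrist','w4.png')
E
```

```text
0.19 [ 0.68 -0.28 -0.93]
0.175 [ 0.58  0.17 -0.53]
0.165 [ 0.55  0.46 -0.68]
0.16 [ 0.16  0.07 -0.66]
gap 0.011345714049649482 [ 0.24 -1.29  0.22] [-0.17 -0.04  0.  ] [0.5  0.21 0.16] [ 0.25  0.38 -0.86  1.88  0.34  1.03  0.58] 28.3333
```

```bash
cat > turn.py <<'E'
from h import *
import json,sys
np.set_printoptions(precision=2,suppress=True)
f0,t0=np.load('f0.npy'); S=json.load(open('st.json')) if len(sys.argv)>1 else dict(a=0,c=[.5015,.212],z=.160)
c=np.array(S['c']); a=S['a']; z=S['z']; lim=.5
t1=np.array(read_ft_torque())
while a<112:
    a+= 5 if a<60 else 1.5
    movel([*c,z],down(np.radians(76+a)),speed=.05)
    f=np.array(read_ft_force())-f0; t=np.array(read_ft_torque())-t1
    c=c+np.clip(.00012*f[:2],-.001,.001); z+=np.clip(.0001*(f[2]),-.0005,.0005)
    print(a,f,round(float(t[2]),2),'c',c*1e3,round(z*1e3,1),round(float(read_time_s()),1))
    if abs(t[2])>lim or np.linalg.norm(f)>15: break
json.dump(dict(a=a,c=list(c),z=float(z)),open('st.json','w'))
print(read_qpos(),read_eef_pos(),R.from_quat(read_tcp_rot()).as_matrix()[:2,1],read_finger_gap())
E
python3 turn.py
```

```text
5 [ 1.83 -0.61  1.33] 0.04 c [501.72 211.93] 160.1 28.6
10 [ 0.99 -0.84  0.64] 0.01 c [501.84 211.83] 160.2 28.9
15 [-0.01 -0.4   1.79] 0.04 c [501.84 211.78] 160.4 29.1
20 [ 0.6   0.12 -0.15] 0.08 c [501.91 211.79] 160.4 29.4
25 [0.73 0.01 0.13] -0.01 c [502.   211.79] 160.4 29.6
30 [-0.47  0.42  0.43] -0.02 c [501.94 211.84] 160.4 29.9
35 [ 0.5   0.39 -0.75] 0.07 c [502.   211.89] 160.3 30.1
40 [ 0.06  0.   -0.61] 0.06 c [502.01 211.89] 160.3 30.4
45 [ 0.9  -0.96  0.12] 0.04 c [502.11 211.78] 160.3 30.6
50 [ 0.16 -1.06 -0.46] -0.0 c [502.13 211.65] 160.2 30.9
55 [ 0.86  0.12 -0.17] 0.08 c [502.24 211.66] 160.2 31.1
60 [-0.17 -1.42  1.2 ] 0.01 c [502.22 211.49] 160.3 31.4
61.5 [ 0.6 -1.4 -0.2] 0.01 c [502.29 211.33] 160.3 31.6
63.0 [ 0.1  -1.93  0.18] 0.04 c [502.3  211.09] 160.3 31.9
64.5 [ 0.83 -1.48 -1.09] 0.03 c [502.4  210.91] 160.2 32.1
66.0 [-0.01 -0.81  0.34] 0.07 c [502.4  210.82] 160.3 32.4
67.5 [ 1.1  -0.68 -0.64] -0.02 c [502.53 210.74] 160.2 32.6
69.0 [-0.86 -0.8  -0.08] 0.05 c [502.43 210.64] 160.2 32.9
70.5 [0.8  0.84 0.9 ] -0.02 c [502.53 210.74] 160.3 33.1
72.0 [0.25 0.79 1.2 ] 0.02 c [502.55 210.84] 160.4 33.4
73.5 [-0.16  0.22 -0.39] 0.05 c [502.54 210.86] 160.4 33.6
75.0 [ 0.17 -0.06 -0.56] 0.03 c [502.56 210.86] 160.3 33.9
76.5 [ 0.84 -0.41  0.19] 0.03 c [502.66 210.81] 160.3 34.1
78.0 [-0.58 -0.11 -1.13] 0.05 c [502.59 210.79] 160.2 34.4
79.5 [-0.34 -1.27  0.08] 0.14 c [502.55 210.64] 160.2 34.6
81.0 [-0.06  0.33  0.23] -0.15 c [502.54 210.68] 160.3 34.9
82.5 [0.08 0.21 0.81] -0.7 c [502.55 210.7 ] 160.3 35.1
[ 0.46  0.52 -1.15  1.87  0.53  1.1   1.87] [0.5  0.21 0.16] [-0.93  0.37] 0.011089093532214577
```

Stop felt at about 81° (−0.7 N m), which agrees with the 79° gap estimate. I'll ease back slightly and lift in small guarded steps.

```bash
python3 - <<'E'
from h import *
import json
np.set_printoptions(precision=2,suppress=True)
f0,t0=np.load('f0.npy'); S=json.load(open('st.json')); c=np.array(S['c']); z=S['z']; q=down(np.radians(76+80.8))
movel([*c,z],q,speed=.05); print(np.array(read_ft_force())-f0,np.array(read_ft_torque())-t0)
ok=True
for i in range(26):
    z+=.0007 if i<10 else .0015
    movel([*c,z],q,speed=.03); f=np.array(read_ft_force())-f0
    c=c+np.clip(.0001*f[:2],-.0005,.0005)
    print(round(z*1e3,1),f)
    if f[2]<-11 or np.linalg.norm(f[:2])>8: ok=False;break
if ok: movel([*c,.27],q,speed=.12)
print(ok,read_finger_gap(),read_time_s())
save('wrist','w5.png'); save('scene','s2.png'); b=save('top','t2.png')
a=cv2.imread('pics/w5.png');b=cv2.imread('pics/t2.png'); cv2.imwrite('pics/c5.png',cv2.resize(np.hstack([a,cv2.imread('pics/s2.png')]),(800,300)))
E
```

```text
[ 0.15  0.15 -0.16] [ 0.01  0.04 -0.18]
161.0 [ 1.8   0.73 -4.61]
161.7 [ 0.49 -0.37 -6.34]
162.4 [ 0.   -0.52 -6.93]
163.1 [-0.74 -0.31 -7.61]
163.8 [-1.48 -0.35 -7.51]
164.5 [-1.26 -1.49 -6.35]
165.2 [-0.43 -1.14 -6.67]
165.9 [-0.04  0.02 -7.6 ]
166.6 [-0.96  0.25 -8.46]
167.3 [-0.58 -0.53 -8.65]
168.8 [-0.58  0.26 -7.04]
170.3 [-0.73 -0.85 -4.8 ]
171.8 [ 0.46 -1.15 -4.34]
173.3 [ 0.94 -0.05 -5.48]
174.8 [ 0.84  0.51 -5.72]
176.3 [ 0.64 -0.54 -5.95]
177.8 [ 0.73  0.49 -5.69]
179.3 [ 0.31 -0.39 -5.77]
180.8 [ 1.   -1.09 -5.23]
182.3 [ 1.32  0.05 -4.79]
183.8 [-0.76 -0.23 -4.43]
185.3 [-0.13 -0.13 -5.04]
186.8 [ 0.98 -0.41 -5.83]
188.3 [ 1.37  0.45 -4.8 ]
189.8 [ 0.29 -0.63 -6.17]
191.3 [ 0.69  0.73 -4.92]
True 0.011166469949540715 42.6917
```

View pics/c5.png

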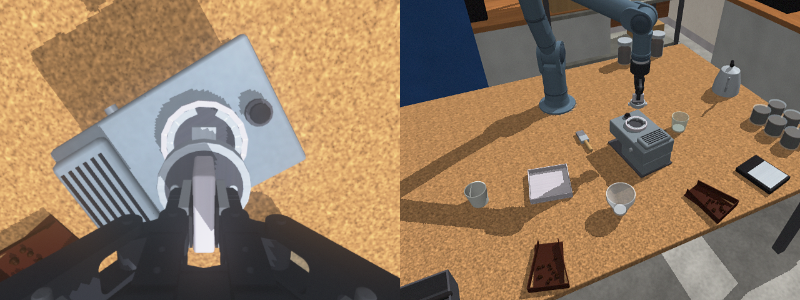

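The carrier is out and hanging straight in the gripper, and the button still shows low. The tray is clear. Now I'll carry it there and set it down.

```bash
python3 - <<'E'
from h import *
np.set_printoptions(precision=2,suppress=True)
f0,t0=np.load('f0.npy'); p=np.array([.557,-.221]); q=down(np.radians(115))
move_ptp([*p,.27],q); print(read_eef_pos(),read_qpos(),read_time_s())
movel([*p,.05],speed=.12); movel([*p,.032],speed=.04); pause(.15)
fw=np.mean([np.array(read_ft_force()) for _ in range(4)],0); print(fw-f0,read_time_s())
z=.032
while z>.010:
    z-=.0008; movel([*p,z],speed=.02); f=np.array(read_ft_force())-fw
    if f[2]>3.5: break
print(z,f,np.array(read_ft_torque())-t0,read_time_s())
if f[2]>3.5:
    move_gripper(.03); pause(.1); print(read_finger_gap(),np.array(read_ft_force())-f0); movel([*p,.09],speed=.08); movel([*p,.25],speed=.15)
    print(read_time_s())
    save('wrist','w6.png'); a=cv2.imread('pics/w6.png'); save('scene','s3.png'); b=cv2.imread('pics/s3.png')
    for c in('wrist','scene'):
        for d in tip_of(c,'grip')[:1]+tip_of(c,'carrier')[:1]: print(c,d['at'],d['confidence'],atz(c,d['at'],.044))
    cv2.imwrite('pics/c6.png',np.hstack([cv2.resize(a,(400,300)),cv2.resize(b[130:370,160:480],(400,300))]))
E
```

```text
[ 0.56 -0.22  0.27] [ 1.2   0.52 -1.2   1.63  0.49  1.33  1.94] 44.4417
[ 1.23 -1.01 -5.59] 47.175
0.023200000000000016 [-3.75  0.88 10.36] [-0.01  0.69 -0.04] 49.925
0.030188858260396387 [ 0.88 -0.1  -1.24]
52.55
wrist [324.4, 208.0] 0.72 [ 0.56 -0.22  0.04]
wrist [326.3, 198.8] 0.7 [ 0.55 -0.22  0.04]
scene [236.1, 285.5] 0.79 [ 0.56 -0.22  0.04]
scene [240.2, 293.3] 0.57 [ 0.59 -0.22  0.04]
```

View pics/c6.png

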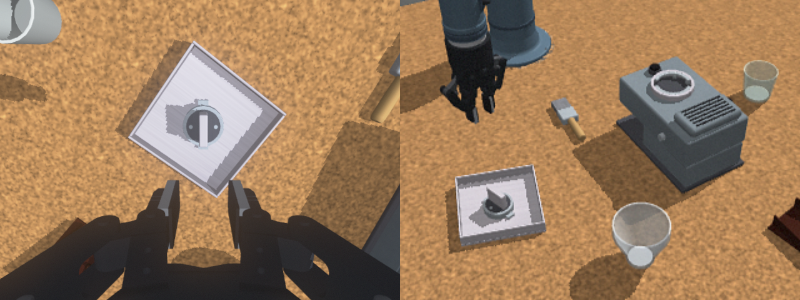

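The carrier stands upright near the tray's centre, the gripper is clear, and the bystanders are where they were. I'm handing it in.

```bash
python3 -c "
from bench import *
sign_off()"
```

```text
the job is handed in; nothing more can be done
```

The burr carrier is out of the grinder and standing upright in the cleaning tray. I handed the job in with the robot's clock at about 53 s of the 72 s allowed; the sign-off gives no verdict.

- **Button:** It moved about 9 mm at 2–4 N, then came up against a firm stop. I stopped pressing at 10 N. The wrist camera showed it about 9 mm lower afterwards, and it still looked down after the lift.
- **Turn:** The carrier turned freely to about 81° anticlockwise, where the torque rose to 0.7 N m at the stop. This agreed with the roughly 79° I had estimated from the rim gaps in the pictures.
- **Lift:** I eased back slightly and lifted in small steps. The downward pull peaked at about 8.7 N, including the carrier's weight of roughly 5 N.
- **Set-down:** Contact with the tray added about 10 N before I let go. The last pictures show the carrier upright, and the grip point read from both cameras matches the tray centre within about 1 cm. The scene camera's reading of the carrier's own origin came out about 3 cm off. I had projected it at the grip's height rather than at the tray floor, which shifts it.
- **Bystanders:** Hopper, brush and the bowls in view looked undisturbed in the last pictures. I judged that by eye and did not measure it.

**Disagreement with the spec:** The shut fingertips sat about 6 mm above the reported TCP, not 19 mm ahead of it. My first press therefore stopped short of the button. I saw this in the images, measured the offset from the contact, and used it for the grasp.

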